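# Put the drill-press tooling back in its fitted blocks

### The job

The drilling is done: put the drill chuck, the hole saw, the V-block and the strap clamp away, each into the wooden storage block whose well is cut to its shape and size, bedded flat on the floor of the well and standing as it stood on the bench. Set each one down rather than dropping it, and leave the oil bottle standing where it is.

Things in the scene. Friction and masses are not known exactly. Their poses are not given: they have to be found in the camera images.
- chuck_mid (a point): Drill chuck of bright steel, standing nose down on the bench: knurled round body 46 mm across and 62 mm high, above it a straight round arbor (stub shaft) 18 mm across and 36 mm long; 98 mm high in all. About 0.65 kg. The point is on its axis, half-way up (49 mm over its underside); z points up. Hold it by the arbor, from above.
- saw_mid (a point): Hole saw, a dark steel cup 64 mm across and 42 mm high standing on its teeth (closed top with four small holes), with a bright steel nut 28 mm across and 8 mm high on top and a round bright steel shank 11 mm across and 36 mm long standing up from that; 86 mm high in all. About 0.25 kg. The point is on its axis, half-way up (43 mm over its underside); z points up. Hold it by the shank, from above.
- vblock_mid (a point): V-block, a bright steel block 70 mm long (x), 45 mm wide (y) and 40 mm high, with a right-angled V groove 30 mm wide and 15 mm deep along the middle of its top (along x). About 0.72 kg. The point is at the centre of its outline, half-way up (20 mm over its underside); z up. Grip it across its 45 mm width. A half turn about z makes no difference.
- clamp_mid (a point): Strap clamp, a dark steel bar 100 mm long (x), 28 mm wide (y) and 24 mm high, with a slot down the middle, a rounded nose at its -x end and a bright heel at its +x end. About 0.40 kg. The point is at its centre, half-way up (12 mm over its underside); z up. Grip it across its 28 mm width, by its upper 15 mm so that the fingers stay above the storage block. It may go into its well either way round.
- chuck_block: The drill chuck's hardwood (pale maple) storage block, fixed to the bench, 18 mm thick, lying flat, its well lined with grey felt; 84 mm square with one round well 60 mm across (the smaller round well). Origin at the centre of its underside, on the bench top (z up); the well is centred on it, 8 mm deep, its floor 10 mm above the origin. 
- saw_block: The hole saw's hardwood (pale maple) storage block, fixed to the bench, 18 mm thick, lying flat, its well lined with grey felt; 100 mm square with one round well 78 mm across (the larger round well). Origin at the centre of its underside, on the bench top (z up); the well is centred on it, 8 mm deep, its floor 10 mm above the origin. 
- vblock_block: The V-block's hardwood (pale maple) storage block, fixed to the bench, 18 mm thick, lying flat, its well lined with grey felt; 106 mm (x) by 81 mm (y) with one rectangular well 84 mm (x) by 59 mm (y), the broader rectangle. Origin at the centre of its underside, on the bench top (z up); the well is centred on it, 8 mm deep, its floor 10 mm above the origin. The long side of the well lies along the body's x.
- clamp_block: The strap clamp's hardwood (pale maple) storage block, fixed to the bench, 18 mm thick, lying flat, its well lined with grey felt; 136 mm (x) by 64 mm (y) with one rectangular well 114 mm (x) by 42 mm (y), the long narrow rectangle. Origin at the centre of its underside, on the bench top (z up); the well is centred on it, 8 mm deep, its floor 10 mm above the origin. The long side of the well lies along the body's x.
- oil_bottle: Squeeze bottle of cutting oil standing loose among the tooling, not part of the job: white, 46 mm across, with a black spout, 132 mm high, 0.2 kg. Origin at the centre of its underside, z up. A black tape measure (36 mm high) and a flat round tin (23 mm high) also stand among the tooling; everything lies on the bench top at height 0.

How it is judged:
By the outcome, as a careful person would: the job done as asked, in the order asked, and still so for the second after the job is handed in, with the robot touching nothing.
It also fails if it takes over 118 s, if anything falls off the work surface, if the arm or the gripper's body presses on something with over 40 N, if the wrist force passes 120 N, or if a joint passes its speed limit or range.

### The arm

A 6-joint arm with a two-finger parallel gripper is mounted at the origin on the work surface. World frame = base frame: x ahead of the robot, y to its left, z up, the work surface at z = 0. Lengths are in mm, angles in rad, forces in N, time in s.
With the tool pointing down it reaches from about 300 to 775 mm from the base axis. Payload 14.6 kg.
Tool frame: the origin (TCP) lies at the very end of the fingers, on their centre line; the grasp point (between the pads) lies 19 mm behind it (grip_point_offset is the distance from the TCP to the grasp point, in mm); z points along the fingers, y is the line along which they close (so a half turn about z gives the same grasp; the last joint's range is limited). The gripper opens to 94 mm and grips with 3 to 60 N. Pads are 16 mm wide; open, the fingers measure 119 mm over their backs; the gripper's body (75 mm by 177 mm) begins 78 mm behind the grasp point.
Start: joints at [-1.315, 0.3, 1.521, -0, 1.321, -0.067], TCP at [174.466, -521.585, 205.446] pointing down, gripper open.
Joint ranges: [-3.03, 3.03], [-0.79, 2.21], [0.23, 2.52], [-1.04, 4.18], [0, 3.07], [-2.55, 2.55]. Speed limits (rad/s): [2.22, 2.22, 2.57, 3.14, 3.14, 3.14].

### API

Orientations are given as [roll, pitch, yaw] about the fixed x, y, z axes, in that order (R = Rz(yaw) Ry(pitch) Rx(roll)).
In Python, from cell import read_state, camera, camera_info, sign_off, grip_point_offset gives the robot as it stands.
- The arm moves only by the shell command python3 -m handwheel 'ROWS' [FORCE]. ROWS is text: rows parted by semicolons, each of 5 numbers parted by spaces: the shift along the world's x, y, z in units of 40 mm (1.0 is 40 mm), then the turn about the world's z in units of 5 degrees (1.0 is 5 degrees), then the closure, from 0 (fully open) to 1 (shut). In form: dx dy dz yaw gripper; .... A call has 1 to 12 rows; each row shifts and turns the commanded pose from where the row before left it; what a row does not reach is not made up. A row lasts 1/12 s, in which the tool goes at most 41.7 mm and 7.16 degrees, less where a joint would pass 70% of its speed; a pose out of reach is approached as far as the arm can. A call is refused whole if a number of a shift passes 1 or a number of a turn 1, either way. A call with a gripper value outside its range is refused whole. The fingers move at their own pace and stop on an object; FORCE is the grip in N (left out, the last holds). Time passes only in rows, so rows that do not move let the fingers close. It gives the time, the measured TCP pose, the force, the opening and the grip force at its end, in the units of the state.
- read_state(): the state, without advancing time (a new reading comes with each control period).
- camera(name): name is "side" or "top"; returns (picture, depth): 400x640x3 uint8, red, green, blue; 400x640 float32, mm along the optical axis (not along the pixel's ray), 0 where there is no reading.
- camera_info(name): a dict with "intrinsics" (3x3 intrinsics, pixels), "k1" (the pictures are not rectified: a ray, as slopes to the right and down, at radius r is drawn at 1 + k1 r^2 times it, then the intrinsics apply), "world_from_camera" (4x4, takes a point from camera to world coordinates). Camera axes: x right, y down, z forward; pixel columns grow to the right and rows downward; lengths in mm; the calibration is good to about 2 mm. A picture is of the moment at which its call begins. camera_info takes no time and is no camera call.
- sign_off(): hands the job in; it is judged then, once.
The state is a dict: "clock": time; "joints": joint angles; "qd": joint speeds; "effort": joint torques, N m; "eef_pos": TCP position; "eef_rot": TCP orientation; "wrist_force": force on the tool from outside, world axes, zero at the start; "moment": the same for the moment, N m; "finger_gap": finger opening in mm; "finger_force": force on a finger pad.
Only numpy, scipy, OpenCV 4.12 (cv2) and the standard library are available. Lean on these libraries where they do the work, as an engineer would, in place of code of your own. Each camera call takes 0.05 s, during which the arm holds its last target. There are 200 camera calls.

## Working session

There is one attempt and no reset: what is moved stays moved. The work goes in short steps, Python scripts to look and compute and a shell command to move; the robot and the scene stay as the last step left them, time stands still between calls to the robot, and variables do not carry over. Pictures are saved under pics/ and viewed, at most 14 in all, crops included, and the job is handed in when it is done.

```bash
mkdir -p pics
cat > h.py <<'E'
import numpy as np, cv2
from cell import *
def snap(name,fn):
    p,d=camera(name); cv2.imwrite('pics/'+fn+'.png',p[:,:,::-1]); np.savez('pics/'+fn+'.npz',p=p,d=d); return p,d
def cloud(name,d):
    i=camera_info(name);K=np.array(i['intrinsics'],float);k1=i['k1'];T=np.array(i['world_from_camera'])
    v,u=np.mgrid[0:d.shape[0],0:d.shape[1]].astype(np.float32)
    pts=np.stack([u.ravel(),v.ravel()],1).astype(np.float64)
    n=cv2.undistortPoints(pts[:,None],K,np.array([k1,0,0,0,0.]))[:,0]
    X=np.c_[n*d.ravel()[:,None],d.ravel()]
    return (X@T[:3,:3].T+T[:3,3]).reshape(*d.shape,3)
E
python3 - <<'E'
from h import *
for n in('top','side'):
    p,d=snap(n,n+'0'); i=camera_info(n); print(i); 
s=read_state();print(s['clock'],s['eef_pos'],s['eef_rot'],s['finger_gap'],grip_point_offset)
E
```

```text
{'intrinsics': array([[391.66023849,   0.        , 315.3026159 ],
       [  0.        , 391.66023849, 199.9451049 ],
       [  0.        ,   0.        ,   1.        ]]), 'k1': 0.028299020265353164, 'world_from_camera': array([[-2.88576592e-02, -9.80409653e-01,  1.94843907e-01,
         3.16805554e+02],
       [-9.99096735e-01,  3.43729939e-02,  2.49842142e-02,
        -1.79113438e+01],
       [-3.11921332e-02, -1.93946925e-01, -9.80516008e-01,
         9.57205942e+02],
       [ 0.00000000e+00,  0.00000000e+00,  0.00000000e+00,
         1.00000000e+00]])}
{'intrinsics': array([[366.33953889,   0.        , 320.39115104],
       [  0.        , 366.33953889, 202.92971492],
       [  0.        ,   0.        ,   1.        ]]), 'k1': -0.00823203403414011, 'world_from_camera': array([[ 9.84765771e-01, -1.25021712e-01,  1.20855068e-01,
         4.05317441e+02],
       [-1.73418639e-01, -6.55200774e-01,  7.35280846e-01,
        -6.89825822e+02],
       [-1.27417364e-02, -7.45037930e-01, -6.66900390e-01,
         6.84955371e+02],
       [ 0.00000000e+00,  0.00000000e+00,  0.00000000e+00,
         1.00000000e+00]])}
0.1 [ 174.40832339 -521.36691792  204.93738414] [-3.14055222e+00 -9.01029180e-05  3.22777132e-01] 93.91449038205998 18.8
```

View pics/top0.png

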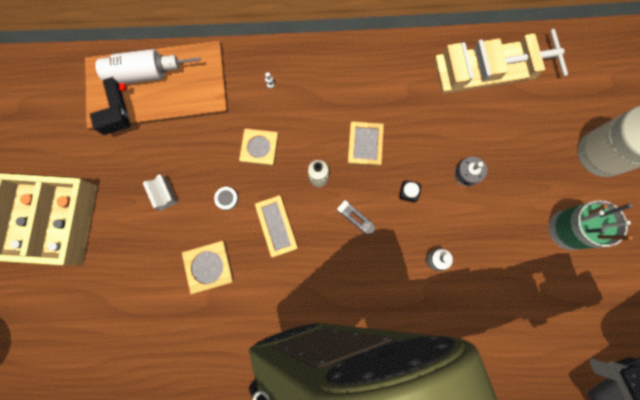

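View pics/side0.png

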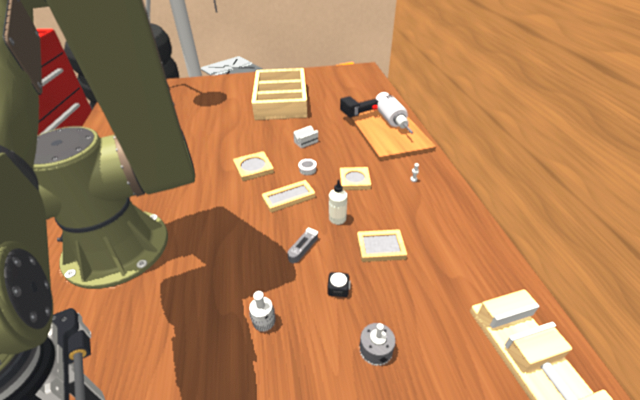

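The top picture shows the chuck at (440,260), saw (472,170), V-block (158,192) and clamp (356,217). The blocks are: chuck (259,147), saw (207,267), V-block (366,143), clamp (276,226). The bottle is at (318,173), the tape at (411,190) and the tin at (226,198). The side picture agrees. Next I measure them from the depth.

```bash
cat > m.py <<'E'
from h import *
def rect(P):
    (c,s,a)=cv2.minAreaRect(P[:,:2].astype(np.float32)); 
    if s[0]<s[1]: s=s[::-1];a+=90
    return np.round(c,1),np.round(s,1),round((a+90)%180-90,1)
def meas(cam,fn,W,zr):
    z=np.load('pics/'+fn+'.npz');C=cloud(cam,z['d'])
    for k,(u,v,r) in W.items():
        Q=C[v-r:v+r+1,u-r:u+r+1].reshape(-1,3)
        lo,hi=zr[k]; P=Q[(Q[:,2]>lo)&(Q[:,2]<hi)]
        if len(P)<4: print(k,len(P),'zmax',Q[:,2].max());continue
        print(k,len(P),'zmed %.1f zmax %.1f bench %.1f'%(np.median(P[:,2]),Q[:,2].max(),np.percentile(Q[:,2],10)),'mean',P[:,:2].mean(0).round(1),'rect',*rect(P))
if __name__=='__main__':
    W=dict(chuck=(440,260,18),saw=(472,170,20),vb=(158,192,24),clamp=(356,217,26),cb=(259,147,26),sb=(207,267,32),vbb=(366,143,30),clb=(276,226,38),bot=(318,173,16),tape=(411,190,16),tin=(226,198,16))
    Z=dict(chuck=(88,104),saw=(70,92),vb=(32,45),clamp=(18,30),cb=(14,23),sb=(14,23),vbb=(14,23),clb=(14,23),bot=(60,140),tape=(28,42),tin=(17,28))
    meas('top','top0',W,Z)
    W=dict(chuck=(260,305,25),saw=(378,342,25),vb=(306,136,16),clamp=(303,244,20),cb=(354,177,18),sb=(253,165,20),vbb=(382,245,28),clb=(289,195,28),bot=(338,205,25),tape=(339,284,16),tin=(308,166,12))
    meas('side','side0',W,Z)
E
python3 m.py
```

```text
chuck 60 zmed 97.3 zmax 957.2 bench -2.1 mean [ 349.8 -273.3] rect [ 349.9 -273.5] [16.3 15. ] 87.7
saw 30 zmed 84.1 zmax 957.2 bench -1.5 mean [ 559.7 -371. ] rect [ 560.4 -372. ] [10.2  9.2] 60.1
vb 359 zmed 37.9 zmax 957.2 bench -2.6 mean [535.4 389.4] rect [536.5 389.1] [70.6 46.1] 24.4
clamp 398 zmed 23.8 zmax 957.2 bench -2.2 mean [457.1 -91.4] rect [456.7 -92.2] [98.4 28.5] 47.8
cb 652 zmed 17.2 zmax 957.2 bench -2.2 mean [647.8 145. ] rect [648.2 145.5] [85.1 84.6] -8.0
sb 927 zmed 17.0 zmax 957.2 bench -2.5 mean [348.7 270.2] rect [349.7 269.7] [103.4  99.9] -76.4
vbb 567 zmed 17.7 zmax 957.2 bench -1.9 mean [ 646.3 -124.7] rect [ 646.2 -124.2] [107.6  80.9] -6.6
clb 663 zmed 17.6 zmax 957.2 bench -2.3 mean [444.7 104. ] rect [445.3 104.2] [136.5  64.1] 17.0
bot 333 zmed 89.7 zmax 957.2 bench -1.9 mean [557.9  -4. ] rect [562.2  -3.7] [44.9 42.5] -3.7
tape 337 zmed 35.5 zmax 957.2 bench -1.7 mean [ 517.4 -222.5] rect [ 518.6 -223.6] [46.4 44.1] -15.9
tin 367 zmed 22.6 zmax 957.2 bench -2.4 mean [517.1 225.2] rect [517.3 226.2] [52.7 52.7] 4.8
chuck 88 zmed 98.4 zmax 685.0 be
[... 335 characters left out ...]
92.9] [100.7  29.5] 47.2
cb 354 zmed 18.6 zmax 685.0 bench -0.1 mean [647.7 143.2] rect [647.7 147. ] [90.8 84.4] 81.4
sb 388 zmed 18.2 zmax 685.0 bench -0.3 mean [350.5 266.6] rect [350.2 269.4] [105.8 100.1] -75.9
vbb 576 zmed 18.5 zmax 685.0 bench -0.2 mean [ 646.1 -126.9] rect [ 646.1 -124.5] [106.6  84.5] -6.6
clb 513 zmed 18.2 zmax 685.0 bench -0.5 mean [444.5 122. ] rect [440.8 138.8] [187.5 165.2] 79.3
bot 351 zmed 88.0 zmax 685.0 bench -0.4 mean [560. -15.] rect [561. -11.] [43.3 33.9] -9.9
tape 374 zmed 36.6 zmax 685.0 bench -0.2 mean [ 517.1 -228.2] rect [ 517.6 -225.2] [45.9 43.1] -17.2
tin 168 zmed 23.7 zmax 685.0 bench -0.5 mean [515.8 222. ] rect [516.1 225.3] [52.2 49.4] 81.0
```

```bash
python3 -m handwheel '0.55 0.77 0 0 0;0.55 0.77 0 0 0;0.55 0.77 0 0 0;0.55 0.77 0 0 0;0.55 0.77 0 0 0;0.55 0.77 0 0 0;0.55 0.77 0 0 0;0.55 0.77 0 0 0;0 0 0 0 0;0 0 0 0 0' 40
```

```text
clock: 0.93
eef_pos: [351.2, -274.0, 205.4]
eef_rot: [-3.141, 0.0, 0.326]
wrist_force: [-1.2, -0.2, -0.1]
finger_gap: 93.7
finger_force: 0.0
```

```bash
python3 -m handwheel '0 0 -0.8 0 0.5;0 0 -0.8 0 0.5;0 0 -0.8 0 0.5;0 0 -0.7 0 0.5;0 0 -0.37 0 0.5;0 0 0 0 0.7;0 0 0 0 0.9;0 0 0 0 1;0 0 0 0 1;0 0 0 0 1;0 0 0 0 1;0 0 0 0 1' 40; python3 -m handwheel '0 0 0 0 1;0 0 0 0 1;0 0 0 0 1;0 0 0 0 1'
```

```text
clock: 1.93
eef_pos: [350.6, -275.3, 67.1]
eef_rot: [3.141, -0.0, 0.323]
wrist_force: [-0.6, 4.5, 2.1]
finger_gap: 17.5
finger_force: 26.8
clock: 2.27
eef_pos: [350.6, -275.1, 67.1]
eef_rot: [3.141, -0.0, 0.323]
wrist_force: [-1.2, 2.8, 6.0]
finger_gap: 17.3
finger_force: 40.0
```

```bash
python3 -m handwheel '0 0 0.5 0 1;0 0 0.8 0 1;0 0 0.8 0 1;0 0 0.8 0 1;0 0 0.85 0 1;0.53 0.75 0 0 1;0.53 0.75 0 0 1;0.53 0.75 0 0 1;0.53 0.75 0 0 1;0.53 0.75 0 0 1;0.53 0.75 0 0 1;0.53 0.75 0 0 1'; python3 -m handwheel '0.53 0.75 0 0 1;0.53 0.75 0 0 1;0.53 0.75 0 0 1;0.53 0.75 0 0 1;0.53 0.75 0 0 1;0.53 0.75 0 0 1;0.53 0.75 0 0 1;0 0 0 0 1;0 0 0 0 1;0 0 0 0 1'
```

```text
clock: 3.27
eef_pos: [499.3, -63.3, 216.1]
eef_rot: [-3.141, 0.001, 0.323]
wrist_force: [1.3, -0.2, -5.0]
finger_gap: 17.2
finger_force: 40.0
clock: 4.1
eef_pos: [646.8, 144.5, 215.5]
eef_rot: [-3.142, 0.002, 0.323]
wrist_force: [0.2, -0.2, -5.8]
finger_gap: 17.5
finger_force: 40.0
```

Run:
```python
from h import *
p,d=snap('top','t1'); p2,d2=snap('side','s1')
a=cv2.resize(p[80:280,180:420],None,fx=2,fy=2,interpolation=2);b=cv2.resize(p2[80:280,200:440],None,fx=2,fy=2,interpolation=2)
cv2.imwrite('pics/c1.png',cv2.resize(np.hstack([a,b]),(800,333))[:,:,::-1])
```

```text
(no output)
```

View pics/c1.png

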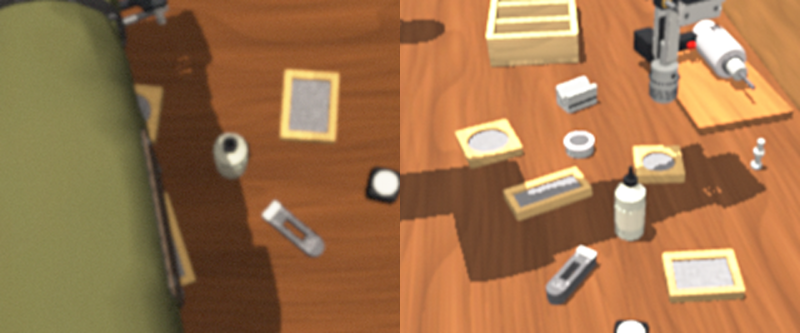

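The chuck hangs upright in the gripper (right half, about (663,80)), and bottle and clamp are undisturbed. Lowering.

```bash
python3 -m handwheel '0.03 0.04 -0.7 0 1;0 0 -0.8 0 1;0 0 -0.8 0 1;0 0 -0.5 0 1;0 0 -0.3 0 1;0 0 -0.15 0 1;0 0 0 0 1;0 0 0 0 1;0 0 -0.06 0 1;0 0 -0.06 0 1;0 0 0 0 1;0 0 0 0 1'
```

```text
clock: 5.2
eef_pos: [648.5, 146.4, 82.1]
eef_rot: [3.142, -0.0, 0.323]
wrist_force: [-0.3, -0.7, -5.2]
finger_gap: 17.1
finger_force: 40.0
```

```bash
python3 -m handwheel '0 0 -0.03 0 1;0 0 -0.03 0 1;0 0 -0.03 0 1;0 0 -0.02 0 1;0 0 0 0 1;0 0 0 0 1'
```

```text
clock: 5.7
eef_pos: [648.5, 146.4, 77.4]
eef_rot: [-3.142, 0.0, 0.323]
wrist_force: [-0.2, 0.0, -6.0]
finger_gap: 17.5
finger_force: 40.0
```

```bash
python3 -m handwheel '0 0 -0.01 0 1;0 0 -0.01 0 1;0 0 -0.01 0 1;0 0 0 0 1;0 0 0 0 1'
```

```text
clock: 6.12
eef_pos: [648.9, 146.6, 77.1]
eef_rot: [3.141, -0.001, 0.323]
wrist_force: [-1.7, 0.4, 6.0]
finger_gap: 17.0
finger_force: 40.0
```

```bash
python3 -m handwheel '0 0 0 0 0.7;0 0 0 0 0.5;0 0 0 0 0.5;0 0 0 0 0.5;0 0 0.5 0 0.5;0 0 0.8 0 0.5;0 0 0.8 0 0.5;0 0 0.8 0 0.5;0 0 0 0 0.5;0 0 0 0 0.5'; python3 -m handwheel '-0.15 -0.9 0 0 0.5;-0.15 -0.9 0 0 0.5;-0.15 -0.9 0 0 0.5;-0.15 -0.9 0 0 0.5;-0.15 -0.9 0 0 0.5;-0.15 -0.9 0 0 0.5;-0.15 -0.9 0 0 0.5;-0.15 -0.9 0 0 0.5;-0.15 -0.9 0 0 0.5;-0.15 -0.9 0 0 0.5;-0.15 -0.9 0 0 0.5;-0.15 -0.9 0 0 0.5'; python3 -m handwheel '-0.15 -0.9 0 0 0.5;-0.15 -0.9 0 0 0.5;0 0 0 0 0.5;0 0 0 0 0.5'
```

```text
clock: 6.95
eef_pos: [649.1, 146.5, 194.1]
eef_rot: [3.141, -0.003, 0.323]
wrist_force: [-0.3, -0.5, -1.2]
finger_gap: 47.0
finger_force: 0.0
clock: 7.95
eef_pos: [575.4, -287.1, 190.6]
eef_rot: [-3.14, 0.002, 0.323]
wrist_force: [0.9, -0.4, 0.4]
finger_gap: 47.0
finger_force: 0.0
clock: 8.28
eef_pos: [563.4, -358.9, 190.1]
eef_rot: [-3.139, 0.002, 0.32]
wrist_force: [0.6, 1.1, -0.2]
finger_gap: 46.8
finger_force: 0.0
```

Run:
```python
from h import *
from m import meas
snap('top','t2'); p2,d2=snap('side','s2')
cv2.imwrite('pics/c2.png',cv2.resize(p2[100:400,200:460],None,fx=2,fy=2,interpolation=2)[:,:,::-1])
meas('top','t2',dict(chuck=(255,140,35)),dict(chuck=(98,114)))
meas('side','s2',dict(chuck=(354,165,30)),dict(chuck=(98,114)))
```

```text
chuck 55 zmed 106.9 zmax 957.2 bench -2.5 mean [649.1 145. ] rect [649.1 145.3] [17.  16.5] 86.1
chuck 64 zmed 108.7 zmax 685.0 bench 4.6 mean [562.1  -9. ] rect [562.6  -6.2] [20.1 20. ] -11.6
```

View pics/c2.png

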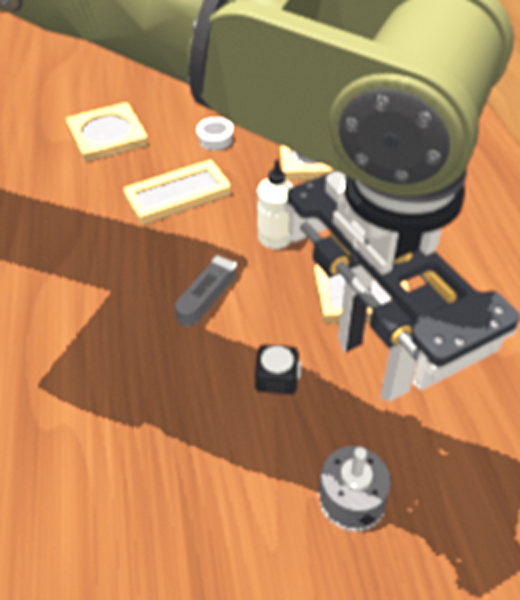

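The chuck top reads z 107 at (649,145), seated upright. The saw stands untouched at crop (355,490). On to the saw.

```bash
python3 -m handwheel '-0.07 -0.34 0 0 0.4;0 0 -0.8 0 0.5;0 0 -0.8 0 0.5;0 0 -0.8 0 0.5;0 0 -0.6 0 0.5;0 0 -0.3 0 0.5;0 0 0 0 0.5;0 0 0 0 0.8;0 0 0 0 1;0 0 0 0 1;0 0 0 0 1;0 0 0 0 1' 40; python3 -m handwheel '0 0 0 0 1;0 0 0 0 1;0 0 0 0 1'
```

```text
clock: 9.38
eef_pos: [562.0, -371.4, 61.2]
eef_rot: [3.14, -0.001, 0.323]
wrist_force: [0.7, 0.2, 0.3]
finger_gap: 17.2
finger_force: 0.0
clock: 9.63
eef_pos: [561.8, -371.3, 60.7]
eef_rot: [3.141, -0.0, 0.323]
wrist_force: [-1.0, 1.2, 4.8]
finger_gap: 10.3
finger_force: 40.0
```

```bash
python3 -m handwheel '0 0 0.5 0 1;0 0 0.8 0 1;0 0 0.8 0 1;0 0 0.8 0 1;0 0 0.8 0 1;0 0 0 0 1;-0.3 0.89 0 0 1;-0.3 0.89 0 0 1;-0.3 0.89 0 0 1;-0.3 0.89 0 0 1;-0.3 0.89 0 0 1;-0.3 0.89 0 0 1'; python3 -m handwheel '-0.3 0.89 0 0 1;-0.3 0.89 0 0 1;-0.3 0.89 0 0 1;-0.3 0.89 0 0 1;-0.3 0.89 0 0 1;-0.3 0.89 0 0 1;-0.3 0.89 0 0 1;-0.3 0.89 0 0 1;-0.3 0.89 0 0 1;-0.29 0.89 0 0 1;-0.2 0.89 0 0 1;-0.2 0.89 0 0 1';python3 -m handwheel '0 0 0 0 1;0 0 0 0 1'
```

```text
clock: 10.63
eef_pos: [488.4, -155.9, 207.2]
eef_rot: [-3.141, 0.001, 0.323]
wrist_force: [0.7, 0.6, -1.9]
finger_gap: 10.3
finger_force: 40.0
clock: 11.63
eef_pos: [352.8, 271.2, 207.7]
eef_rot: [3.141, 0.0, 0.323]
wrist_force: [1.4, -1.3, -2.8]
finger_gap: 9.7
finger_force: 40.0
clock: 11.8
eef_pos: [353.1, 270.6, 207.3]
eef_rot: [3.141, 0.002, 0.326]
wrist_force: [0.6, -1.5, -1.3]
finger_gap: 9.7
finger_force: 40.0
```

```bash
python3 -m handwheel '-0.07 -0.03 -0.7 0 1;0 0 -0.8 0 1;0 0 -0.8 0 1;0 0 -0.5 0 1;0 0 -0.3 0 1;0 0 -0.1 0 1;0 0 0 0 1;0 0 0 0 1;0 0 -0.04 0 1;0 0 -0.03 0 1;0 0 0 0 1;0 0 0 0 1'
```

```text
clock: 12.8
eef_pos: [351.4, 268.5, 77.7]
eef_rot: [-3.141, -0.0, 0.323]
wrist_force: [0.2, -1.0, -2.4]
finger_gap: 10.3
finger_force: 40.0
```

```bash
python3 -m handwheel '0 0 -0.02 0 1;0 0 -0.02 0 1;0 0 0 0 1;0 0 0 0 1'
```

```text
clock: 13.13
eef_pos: [351.2, 268.4, 75.8]
eef_rot: [3.142, 0.0, 0.323]
wrist_force: [0.6, -0.1, -2.0]
finger_gap: 10.0
finger_force: 40.0
```

```bash
python3 -m handwheel '-0.03 0.03 -0.03 0 1;0 0 -0.03 0 1;0 0 -0.03 0 1;0 0 -0.02 0 1;0 0 0 0 1;0 0 0 0 1'
```

```text
clock: 13.63
eef_pos: [350.1, 269.6, 71.4]
eef_rot: [3.142, 0.0, 0.323]
wrist_force: [-0.8, -0.8, -0.9]
finger_gap: 10.0
finger_force: 40.0
```

```bash
python3 -m handwheel '0 0 -0.01 0 1;0 0 -0.01 0 1;0 0 0 0 1;0 0 0 0 1'
```

```text
clock: 13.97
eef_pos: [350.1, 269.7, 70.7]
eef_rot: [-3.141, -0.0, 0.323]
wrist_force: [-0.7, 0.6, -1.4]
finger_gap: 10.2
finger_force: 40.0
```

```bash
python3 -m handwheel '0 0 -0.015 0 1;0 0 -0.01 0 1;0 0 0 0 1;0 0 0 0 1'
```

```text
clock: 14.3
eef_pos: [350.3, 269.9, 70.7]
eef_rot: [-3.141, -0.001, 0.323]
wrist_force: [-5.2, -2.5, 13.4]
finger_gap: 10.1
finger_force: 40.0
```

```bash
python3 -m handwheel '0 0 0 0 0.7;0 0 0 0 0.5;0 0 0 0 0.5;0 0 0 0 0.5;0 0 0.5 0 0.5;0 0 0.8 0 0.5;0 0 0.8 0 0.3;0 0 0.5 0 0;0 0 0 0 0;0.77 0.49 0 0.65 0;0.77 0.49 0 0.65 0;0.77 0.49 0 0 0'; python3 -m handwheel '0.77 0.49 0 0 0;0.77 0.49 0 0 0;0.77 0.49 0 0 0;0 0 0 0 0;0 0 0 0 0'
```

```text
clock: 15.3
eef_pos: [443.5, 329.1, 173.1]
eef_rot: [3.142, 0.0, 0.44]
wrist_force: [1.0, 0.3, 0.7]
finger_gap: 83.0
finger_force: 0.0
clock: 15.72
eef_pos: [535.2, 387.3, 170.6]
eef_rot: [3.141, 0.004, 0.436]
wrist_force: [0.7, -0.6, -0.4]
finger_gap: 94.1
finger_force: 0.0
```

Run:
```python
from h import *
from m import meas
p,d=snap('top','t3'); p2,d2=snap('side','s3')
a=cv2.resize(p[100:350,100:350],(400,400));b=cv2.resize(p2[70:270,200:400],(400,400))
cv2.imwrite('pics/c3.png',np.hstack([a,b])[:,:,::-1])
Z=dict(saw=(85,102))
meas('top','t3',dict(saw=(207,260,35)),Z)
meas('side','s3',dict(saw=(253,150,25)),Z)
```

```text
saw 26 zmed 94.7 zmax 957.2 bench -2.6 mean [348.  268.3] rect [348. 269.] [9.3 8.8] -89.5
saw 17 zmed 92.6 zmax 685.0 bench -0.6 mean [348.8 266.1] rect [349.  266.4] [10.4  6.9] -48.4
```

View pics/c3.png

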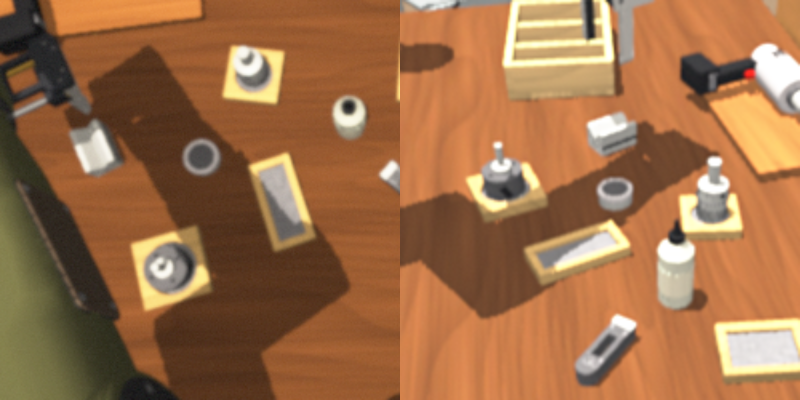

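The saw sits level and central in its well (top z 94.7), and the chuck is seated in its own. The gripper is over the V-block, so I descend.

```bash
python3 -m handwheel '0 0.02 -0.8 0 0;0 0 -0.8 0 0;0 0 -0.8 0 0;0 0 -0.8 0 0;0 0 -0.5 0 0;0 0 -0.2 0 0;0 0 0 0 0;0 0 0 0 0.5;0 0 0 0 1;0 0 0 0 1;0 0 0 0 1;0 0 0 0 1' 55; python3 -m handwheel '0 0 0 0 1;0 0 0 0 1;0 0 0 0 1'
```

```text
clock: 16.82
eef_pos: [535.1, 388.2, 18.5]
eef_rot: [-3.141, -0.001, 0.436]
wrist_force: [-0.0, -0.6, -0.5]
finger_gap: 64.3
finger_force: 0.0
clock: 17.07
eef_pos: [534.7, 388.4, 17.8]
eef_rot: [-3.141, -0.0, 0.436]
wrist_force: [1.1, -1.5, 2.7]
finger_gap: 44.5
finger_force: 54.9
```

```bash
python3 -m handwheel '0 0 0.5 0 1;0 0 0.8 0 1;0 0 0.9 0 1;0 0 0.9 0 1;0 0 0.9 0 1;0 0 0 0 1;0.2 -0.91 0 -0.45 1;0.2 -0.91 0 -0.45 1;0.2 -0.91 0 -0.45 1;0.2 -0.91 0 -0.45 1;0.2 -0.91 0 -0.45 1;0.2 -0.91 0 -0.45 1'; python3 -m handwheel '0.2 -0.91 0 -0.45 1;0.2 -0.91 0 -0.45 1;0.2 -0.91 0 -0.45 1;0.2 -0.91 0 -0.45 1;0.2 -0.91 0 -0.45 1;0.2 -0.91 0 -0.45 1;0.2 -0.91 0 -0.45 1;0.2 -0.91 0 -0.45 1;0 0 0 0 1;0 0 0 0 1;0 0 0 0 1'
```

```text
clock: 18.07
eef_pos: [582.1, 167.7, 175.3]
eef_rot: [3.141, 0.003, 0.199]
wrist_force: [0.8, 0.2, -8.3]
finger_gap: 44.6
finger_force: 55.0
clock: 18.98
eef_pos: [646.2, -121.3, 175.5]
eef_rot: [-3.141, 0.003, -0.114]
wrist_force: [-0.4, -0.2, -8.2]
finger_gap: 44.5
finger_force: 55.0
```

```bash
python3 -m handwheel '0 -0.08 -0.8 0 1;0 0 -0.8 0 1;0 0 -0.8 0 1;0 0 -0.5 0 1;0 0 -0.4 0 1;0 0 -0.2 0 1;0 0 -0.05 0 1;0 0 0 0 1;0 0 0 0 1;0 0 0 0 1'
```

```text
clock: 19.82
eef_pos: [647.5, -124.7, 37.1]
eef_rot: [3.141, -0.002, -0.113]
wrist_force: [-0.0, -1.7, -7.7]
finger_gap: 44.4
finger_force: 55.0
```

```bash
python3 -m handwheel '-0.03 0 -0.06 0 1;0 0 -0.06 0 1;0 0 -0.03 0 1;0 0 -0.03 0 1;0 0 -0.02 0 1;0 0 0 0 1;0 0 0 0 1'
```

```text
clock: 20.4
eef_pos: [645.7, -124.8, 27.8]
eef_rot: [3.142, -0.0, -0.114]
wrist_force: [-1.7, 0.3, -5.2]
finger_gap: 44.4
finger_force: 55.0
```

```bash
python3 -m handwheel '0 0 -0.015 0 1;0 0 -0.015 0 1;0 0 0 0 1;0 0 0 0 1'
```

```text
clock: 20.73
eef_pos: [645.7, -124.8, 27.7]
eef_rot: [3.141, -0.0, -0.113]
wrist_force: [-8.7, 0.8, 5.7]
finger_gap: 44.3
finger_force: 55.0
```

```bash
python3 -m handwheel '0 0 0 0 0.4;0 0 0 0 0.2;0 0 0 0 0;0 0 0 0 0;0 0 0.5 0 0;0 0 0.8 0 0;0 0 0.9 0 0;0 0 0.9 0 0;0 0 0 0 0'; python3 -m handwheel '-0.4 0.07 0 0.9 0;-0.4 0.07 0 0.9 0;-0.4 0.07 0 0.9 0;-0.4 0.07 0 0.9 0;-0.4 0.07 0 0.9 0;-0.4 0.07 0 0.9 0;-0.4 0.07 0 0.9 0;-0.4 0.07 0 0.9 0;-0.4 0.07 0 0.9 0;-0.4 0.07 0 0.9 0;-0.4 0.07 0 0.9 0;-0.3 0.07 0 0.9 0';python3 -m handwheel '0 0 0 0 0;0 0 0 0 0'
```

```text
clock: 21.48
eef_pos: [648.3, -125.4, 158.8]
eef_rot: [3.14, -0.011, -0.113]
wrist_force: [-0.0, -0.4, 1.5]
finger_gap: 93.7
finger_force: 0.0
clock: 22.48
eef_pos: [456.8, -91.1, 150.5]
eef_rot: [3.141, -0.0, 0.833]
wrist_force: [0.6, 0.2, -0.1]
finger_gap: 93.5
finger_force: 0.0
clock: 22.65
eef_pos: [458.1, -91.3, 150.9]
eef_rot: [3.14, -0.001, 0.827]
wrist_force: [0.1, -0.5, 0.2]
finger_gap: 93.7
finger_force: 0.0
```

Run:
```python
from h import *
from m import meas
p,d=snap('top','t4'); p2,d2=snap('side','s4')
a=cv2.resize(p[80:330,180:430],(400,400));b=cv2.resize(p2[150:350,240:440],(400,400))
cv2.imwrite('pics/c4.png',np.hstack([a,b])[:,:,::-1])
Z=dict(vb=(40,56),clamp=(18,30))
meas('top','t4',dict(vb=(366,143,30)),Z)
meas('side','s4',dict(vb=(380,238,28),clamp=(303,244,20)),Z)
```

```text
vb 290 zmed 48.0 zmax 957.2 bench -1.2 mean [ 655.7 -127.8] rect [ 654.9 -126.5] [55.1 45.4] -8.3
vb 426 zmed 48.2 zmax 685.0 bench -0.2 mean [ 645.7 -127. ] rect [ 647.  -126.3] [70.  48.2] -6.5
clamp 353 zmed 24.4 zmax 685.0 bench -0.5 mean [456.6 -93.9] rect [456.3 -91.8] [100.6  30.5] 48.9
```

View pics/c4.png

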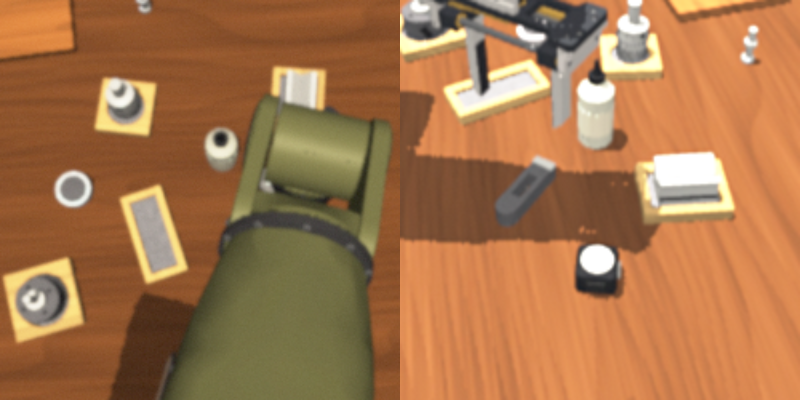

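The V-block is bedded in its well (top z 48, yaw -6.5°). The clamp is unmoved, and the gripper is over it.

```bash
python3 -m handwheel '-0.04 -0.03 -0.8 0 0;0 0 -0.8 0 0;0 0 -0.8 0 0;0 0 -0.6 0 0;0 0 -0.3 0 0;0 0 -0.1 0 0;0 0 0 0 0;0 0 0 0 0;0 0 0 0 0'
```

```text
clock: 23.5
eef_pos: [456.9, -92.6, 15.4]
eef_rot: [3.14, -0.001, 0.829]
wrist_force: [0.3, 1.0, 1.0]
finger_gap: 94.2
finger_force: 0.0
```

```bash
python3 -m handwheel '0 0 -0.06 0 0.3;0 0 -0.05 0 0.5;0 0 0 0 0.5;0 0 0 0 0.6;0 0 0 0 0.7;0 0 0 0 1;0 0 0 0 1;0 0 0 0 1;0 0 0 0 1;0 0 0 0 1;0 0 0 0 1' 50
```

```text
clock: 24.42
eef_pos: [456.0, -92.3, 10.0]
eef_rot: [-3.141, 0.0, 0.829]
wrist_force: [-0.4, -0.8, 1.2]
finger_gap: 27.6
finger_force: 50.0
```

```bash
python3 -m handwheel '0 0 0.5 0 1;0 0 0.8 0 1;0 0 0.8 0 1;0 0 0.8 0 1;0 0 0.8 0 1;-0.04 0.7 0 -0.87 1;-0.04 0.7 0 -0.87 1;-0.04 0.7 0 -0.87 1;-0.04 0.7 0 -0.87 1;-0.04 0.7 0 -0.87 1;-0.04 0.7 0 -0.87 1;-0.04 0.7 0 -0.87 1'; python3 -m handwheel '0 0 0 0 1;0 0 0 0 1;0 0 0 0 1'
```

```text
clock: 25.42
eef_pos: [444.3, 104.9, 157.7]
eef_rot: [-3.142, 0.001, 0.294]
wrist_force: [1.0, -0.2, -3.5]
finger_gap: 27.7
finger_force: 50.0
clock: 25.67
eef_pos: [444.7, 103.3, 157.7]
eef_rot: [3.141, 0.001, 0.299]
wrist_force: [0.7, -0.3, -4.4]
finger_gap: 27.5
finger_force: 50.0
```

```bash
python3 -m handwheel '0 0.02 -0.8 0 1;0 0 -0.8 0 1;0 0 -0.8 0 1;0 0 -0.5 0 1;0 0 -0.25 0 1;0 0 -0.1 0 1;0 0 0 0 1;0 0 0 0 1;0 0 0 0 1'
```

```text
clock: 26.42
eef_pos: [445.7, 104.4, 29.3]
eef_rot: [3.141, -0.002, 0.297]
wrist_force: [0.8, -0.1, -3.1]
finger_gap: 27.9
finger_force: 50.0
```

```bash
python3 -m handwheel '0 0 -0.07 0 1;0 0 -0.06 0 1;0 0 -0.04 0 1;0 0 -0.03 0 1;0 0 -0.02 0 1;0 0 0 0 1;0 0 0 0 1'
```

```text
clock: 27.0
eef_pos: [444.9, 104.4, 20.0]
eef_rot: [3.142, 0.0, 0.298]
wrist_force: [-6.0, -0.3, 12.3]
finger_gap: 27.4
finger_force: 50.0
```

```bash
python3 -m handwheel '0 0 -0.015 0 1;0 0 0 0 1;0 0 0 0 1'
```

```text
clock: 27.25
eef_pos: [444.9, 104.5, 20.0]
eef_rot: [3.141, -0.0, 0.298]
wrist_force: [-11.5, -2.0, 23.6]
finger_gap: 27.4
finger_force: 50.0
```

```bash
python3 -m handwheel '0 0 0.02 0 1;0 0 0 0 0.6;0 0 0 0 0.4;0 0 0 0 0.3;0 0 0 0 0.3;0 0 0.5 0 0.3;0 0 0.8 0 0.3;0 0 0.9 0 0.3;0 0 0.9 0 0.3;0 0 0.9 0 0.3;0 0 0 0 0.3'; python3 -m handwheel '-0.1 -0.9 0 0 0;-0.1 -0.9 0 0 0;-0.1 -0.9 0 0 0;-0.1 -0.9 0 0 0;-0.1 -0.9 0 0 0;-0.1 -0.9 0 0 0;-0.1 -0.9 0 0 0;-0.1 -0.9 0 0 0;-0.1 -0.9 0 0 0;-0.1 -0.9 0 0 0;-0.1 -0.9 0 0 0;0 0 0 0 0'
```

```text
clock: 28.17
eef_pos: [447.3, 104.8, 185.8]
eef_rot: [3.14, -0.01, 0.298]
wrist_force: [0.5, 1.2, 0.4]
finger_gap: 65.6
finger_force: 0.0
clock: 29.17
eef_pos: [399.9, -296.2, 178.9]
eef_rot: [3.141, 0.0, 0.294]
wrist_force: [1.2, 0.1, -0.8]
finger_gap: 94.2
finger_force: 0.0
```

Run:
```python
from h import *
from m import meas
p,d=snap('top','t5'); p2,d2=snap('side','s5')
a=cv2.resize(p[80:330,180:430],(400,400));b=cv2.resize(p2[110:310,220:420],(400,400))
cv2.imwrite('pics/c5.png',np.hstack([a,b])[:,:,::-1])
Z=dict(clamp=(28,40),vb=(40,56),saw=(85,102),chuck=(98,114),bot=(60,140))
meas('top','t5',dict(clamp=(276,224,30),vb=(366,143,30),saw=(207,260,35),chuck=(255,140,25),bot=(318,173,16)),Z)
meas('side','s5',dict(clamp=(290,190,28)),Z)
```

```text
clamp 401 zmed 33.5 zmax 957.2 bench -2.1 mean [447.5 103.4] rect [446.6 103.4] [99.7 28.4] 16.9
vb 408 zmed 47.7 zmax 957.2 bench -1.9 mean [ 646.1 -126.2] rect [ 647.3 -126.1] [71.3 45. ] -6.6
saw 26 zmed 94.4 zmax 957.2 bench -2.7 mean [348.  268.5] rect [348.  269.2] [8.7 8.6] 89.1
chuck 53 zmed 107.1 zmax 957.2 bench -2.2 mean [649.1 145. ] rect [650.  145.8] [16.6 16.4] 25.0
bot 336 zmed 89.7 zmax 957.2 bench -1.9 mean [557.8  -4.1] rect [562.5  -3.5] [44.6 42.5] -2.0
clamp 72 zmed 34.9 zmax 685.0 bench 0.4 mean [481.5 110.1] rect [479.7 112.7] [30.7 29. ] -77.5
```

View pics/c5.png

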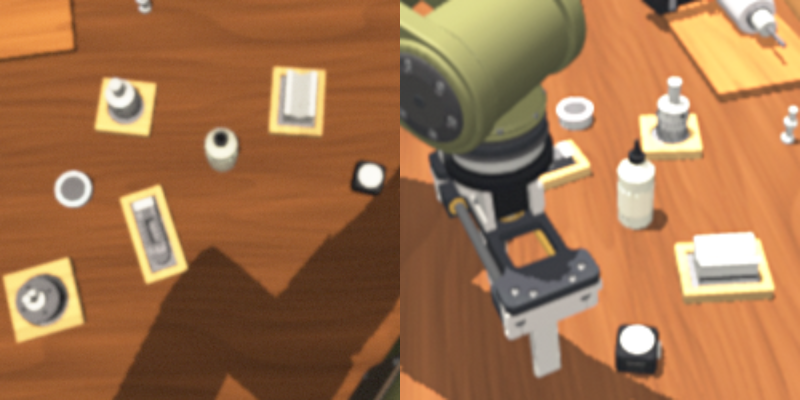

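All four sit in their wells: the chuck at (122,100), the saw (40,298), the V-block (298,98) and the clamp (150,232) in the left half. Their heights are right, and the bottle at (220,148) is unmoved.

```bash
python3 -c "from cell import sign_off; print(sign_off())"
```

```text
the job is handed in; nothing more can be done
None
```

The drill chuck, hole saw, V-block and strap clamp are each set down flat in their own wells, done in the order you listed; the oil bottle is still standing where it was, and I handed the job in at about 29 s.

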